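# Fit the full gas cartridge to the cassette stove

### The job

One of the three look-alike gas cartridges in the wire rack is full and the other two are used up: heft them to find the full one and lay it in the bay of the portable stove, neck towards the valve at the stove's front. Then close the bay cover and press the red lever fully down to its stop, so that the cartridge is locked onto the valve. Leave the two empty cartridges lying where they were in the rack, and do not disturb the other things on the worktop.

Things in the scene. Friction and masses are not known exactly. Their poses are not given: they have to be found in the camera images.
- can_a: gas cartridge in the rack: cylinder 66 mm thick, 170 mm long, white with blue band, 26 mm thick steel neck at one end; all three look alike. Origin mid-length on the axis; its -x points out of the neck (85 mm to its end). One is full (about 380 g), two are used up (about 120 g); only weight tells. Grasp across the diameter, mid-length, from above
- can_b: gas cartridge in the rack: cylinder 66 mm thick, 170 mm long, white with blue band, 26 mm thick steel neck at one end; all three look alike. Origin mid-length on the axis; its -x points out of the neck (85 mm to its end). One is full (about 380 g), two are used up (about 120 g); only weight tells. Grasp across the diameter, mid-length, from above
- can_c: gas cartridge in the rack: cylinder 66 mm thick, 170 mm long, white with blue band, 26 mm thick steel neck at one end; all three look alike. Origin mid-length on the axis; its -x points out of the neck (85 mm to its end). One is full (about 380 g), two are used up (about 120 g); only weight tells. Grasp across the diameter, mid-length, from above
- can_a_neck (a point): can_a: centre of the end face of that cartridge's neck, on its axis
- can_b_neck (a point): can_b: centre of the end face of that cartridge's neck, on its axis
- can_c_neck (a point): can_c: centre of the end face of that cartridge's neck, on its axis
- rack: fixed wire rack, 180 x 286 mm, three cradles 105 mm apart along its y, the middle one through its origin (centre of underside). Each holds a cartridge along the rack's x, neck to -x, axis 44 mm above the worktop; it lifts straight out and can be laid back the same way
- stove: fixed grey one-burner gas stove, 224 mm deep (x), 300 mm wide (y). Origin: centre of underside; +x runs from its front (knob, lever) to its back. Deck 88 mm high for y over -30 mm; pan support round x 8, y 65 mm, to 114 mm high. Cartridge bay front to back along its right side, axis at y -92 mm, from the valve wall at x -82 mm to the pusher at x 102 mm
- bay_valve (a point): point on the valve wall at the front of the bay where the end of the neck seats, on the bay's axis; axes as the stove's. Two yoke plates, 38 mm apart, guide the neck there
- bay_middle (a point): middle of the bay, on its axis, 50 mm above the worktop: lay the cartridge's middle here (bay 184 mm long, so 7 mm play either way). Two low rails carry it. Free beside the axis: 62 mm to the wall on the burner side, open above 30 mm height on the outer side
- cover (a joint): bay cover: light panel 190 mm long (x), 118 mm wide, short skirt on its free edge, hinged along the burner side of the bay. Rad: 0 closed, grows as it opens, stop at 2.0; starts open near 1.9, resting back over the burner side. Pushed from behind past upright, it falls shut slowly by its own weight
- cover_hinge (a point): middle of the cover's hinge line (which runs along the stove's x), 90 mm above the worktop
- cover_mid (a point): point on the outer (back or top) face of the cover, 75 mm from the hinge line, at mid-length
- lever (a joint): red locking lever on the stove's front. Rad: about 0 up (start), 0.70 fully down at its stop. Stays where left; pressing takes about 5 to 8 N at the tab. It drives the pusher bracket at the back of the bay, which slides the cartridge up to 13 mm forward onto the valve
- lever_tab (a point): middle of the upper face of the lever's red tab (28 mm wide, 26 mm long, sticking out of the stove's front); 71 to 77 mm above the worktop at the start, about 42 mm when fully down; it goes nearly straight down
- squeeze_mustard: bystander: yellow squeeze bottle, 58 mm wide, 200 mm tall. Origin: centre of its underside
- squeeze_chilli: bystander: red squeeze bottle, 59 mm wide, 200 mm tall. Origin: centre of its underside
- squeeze_mayo: bystander: cream-white squeeze bottle, 60 mm wide, 200 mm tall. Origin: centre of its underside
- salt_shaker: bystander: steel dredger, 68 mm across, 103 mm tall. Origin: centre of its underside
- red_bowl: bystander: red bowl, 115 mm across, 59 mm tall. Origin: centre of its underside
- bench_timer: bystander: white kitchen timer lying flat, 80 mm, 19 mm thick. Origin: centre of its underside
- date_tape: bystander: roll of pale tape lying flat, 104 mm across, 25 mm tall. Origin: centre of its underside
- spice_jar: bystander: square spice jar with a red lid, 69 mm wide, 173 mm tall. Origin: centre of its underside
Things that resemble listed ones, but are neither listed nor needed, are in the scene too. Leave any turquoise look-alike of the can_b alone.

How it is judged (in metres and radians):
On the way, in this order (a step that is already met when the one before it is completed fails the run):
1. the full cartridge (the one that bears on the stove with a full one's weight) lies in the bay, neck to the valve, released, the lever still up (value of joint lever below 0.3 rad and ((y of can_a_neck in the frame of bay_valve between -0.008 and 0.008 m and z of can_a in the frame of bay_valve between -0.006 and 0.006 m and angle between the x axis of can_a and the x axis of stove, either way round below 0.08 rad and x of can_a_neck in the frame of bay_valve between -0.004 and 0.018 m and contact force between the fingers and can_a below 0.1 N and contact force between can_a and stove above 2.5 N) or (y of can_b_neck in the frame of bay_valve between -0.008 and 0.008 m and z of can_b in the frame of bay_valve between -0.006 and 0.006 m and angle between the x axis of can_b and the x axis of stove, either way round below 0.08 rad and x of can_b_neck in the frame of bay_valve between -0.004 and 0.018 m and contact force between the fingers and can_b below 0.1 N and contact force between can_b and stove above 2.5 N) or (y of can_c_neck in the frame of bay_valve between -0.008 and 0.008 m and z of can_c in the frame of bay_valve between -0.006 and 0.006 m and angle between the x axis of can_c and the x axis of stove, either way round below 0.08 rad and x of can_c_neck in the frame of bay_valve between -0.004 and 0.018 m and contact force between the fingers and can_c below 0.1 N and contact force between can_c and stove above 2.5 N))), for 0.2 s.
2. the bay cover is closed over it, the lever still up (value of joint cover below 0.08 rad and value of joint lever below 0.3 rad), for 0.2 s.
3. the lever is pressed down and the neck is seated on the valve (value of joint cover below 0.08 rad and value of joint lever above 0.62 rad and ((y of can_a_neck in the frame of bay_valve between -0.008 and 0.008 m and z of can_a in the frame of bay_valve between -0.006 and 0.006 m and angle between the x axis of can_a and the x axis of stove, either way round below 0.08 rad and x of can_a_neck in the frame of bay_valve between -0.004 and 0.005 m) or (y of can_b_neck in the frame of bay_valve between -0.008 and 0.008 m and z of can_b in the frame of bay_valve between -0.006 and 0.006 m and angle between the x axis of can_b and the x axis of stove, either way round below 0.08 rad and x of can_b_neck in the frame of bay_valve between -0.004 and 0.005 m) or (y of can_c_neck in the frame of bay_valve between -0.008 and 0.008 m and z of can_c in the frame of bay_valve between -0.006 and 0.006 m and angle between the x axis of can_c and the x axis of stove, either way round below 0.08 rad and x of can_c_neck in the frame of bay_valve between -0.004 and 0.005 m))), for 0.2 s.
At the end, for the whole second after the job is handed in: Full cartridge in the stove's bay, neck end within 5 mm of the valve wall, 8 mm sideways and 6 mm in height of the bay's axis; cover closed (below 0.08 rad); lever down (above 0.62 rad); both empties at rest and level in the rack, within 30 mm of where they started (value of joint cover below 0.08 rad and value of joint lever above 0.62 rad and linear speed of each of can_a, can_b, can_c below 0.02 m/s and ((y of can_a_neck in the frame of bay_valve between -0.008 and 0.008 m and z of can_a in the frame of bay_valve between -0.006 and 0.006 m and angle between the x axis of can_a and the x axis of stove, either way round below 0.08 rad and x of can_a_neck in the frame of bay_valve between -0.004 and 0.005 m and distance of each of can_b, can_c from where it was at the start of the episode below 0.03 m and angle between can_b's own x axis and vertical between 1.45 and 1.69 rad and angle between can_c's own x axis and vertical between 1.45 and 1.69 rad) or (y of can_b_neck in the frame of bay_valve between -0.008 and 0.008 m and z of can_b in the frame of bay_valve between -0.006 and 0.006 m and angle between the x axis of can_b and the x axis of stove, either way round below 0.08 rad and x of can_b_neck in the frame of bay_valve between -0.004 and 0.005 m and distance of each of can_a, can_c from where it was at the start of the episode below 0.03 m and angle between can_a's own x axis and vertical between 1.45 and 1.69 rad and angle between can_c's own x axis and vertical between 1.45 and 1.69 rad) or (y of can_c_neck in the frame of bay_valve between -0.008 and 0.008 m and z of can_c in the frame of bay_valve between -0.006 and 0.006 m and angle between the x axis of can_c and the x axis of stove, either way round below 0.08 rad and x of can_c_neck in the frame of bay_valve between -0.004 and 0.005 m and distance of each of can_a, can_b from where it was at the start of the episode below 0.03 m and angle between can_a's own x axis and vertical between 1.45 and 1.69 rad and angle between can_b's own x axis and vertical between 1.45 and 1.69 rad))); the robot touches nothing.
It fails at once if a bystander is shoved more than 40 mm or tipped over (distance of any of squeeze_mustard, squeeze_chilli, squeeze_mayo, salt_shaker, red_bowl, bench_timer, date_tape, spice_jar from where it was at the start of the episode above 0.04 m or angle between any of squeeze_mustard, squeeze_chilli, squeeze_mayo, salt_shaker, red_bowl, bench_timer, date_tape, spice_jar's own z axis and vertical above 0.5 rad).
It also fails if it takes over 64 s, if anything falls off the work surface, if the arm or the gripper's body presses on something with over 40 N, if the wrist force passes 120 N, or if a joint passes its speed limit or range.

### The arm

A 6-joint arm with a two-finger parallel gripper is mounted at the origin on a cart in front of the work surface, level with it; the furniture and walls round the work are solid. World frame = base frame: x ahead of the robot, y to its left, z up, the work surface at z = 0. Lengths are in m, angles in degrees, forces in N, time in s.
With the tool pointing down it reaches from about 0.325 to 0.875 m from the base axis. Payload 4.4 kg.
Tool frame: the origin (TCP) lies midway between the tips of the shut fingers; the grasp point (between the pads) lies 19 mm behind it; z points along the fingers, y is the line along which they close (so a half turn about z gives the same grasp; the last joint's range is limited). The gripper opens to 85 mm and grips with 20 to 120 N. Pads are 22 mm wide; open, the fingers measure 114 mm over their backs; the gripper's body (76 mm by 85 mm) begins 54 mm behind the grasp point. The pads swing forward as they close: fully open they stand 13 mm farther back than shut.
Start: joints at [59.272, 11.837, 88.321, -0, 79.842, -8.623], TCP at [0.216, 0.533, 0.231] pointing down, gripper open.
Joint ranges: [-156.59, 156.59], [-49.26, 127.26], [12.9, 141.05], [-63.56, 243.56], [4.71, 150.69], [-161.64, 161.64]. Speed limits (degrees/s): [159.86, 159.86, 180, 180, 180, 180].

### API

Orientations are given as [roll, pitch, yaw] about the fixed x, y, z axes, in that order (R = Rz(yaw) Ry(pitch) Rx(roll)).
In Python, from bench import env gives the robot as it stands. The module is installed in compiled form; this text tells all that it offers.
- The arm moves only by the tool servo_tool, never from a script. Its argument "targets" is a list that holds one entry, the list of rows, each a list of 4 numbers: the shift along the world's x, y, z normalised to -1 to 1, where 1 is 0.3 m, then the turn about the world's z normalised to -1 to 1, where 1 is pi/2 rad. A call has 1 to 20 rows; each row shifts and turns the commanded pose from where the row before left it; what a row does not reach is not made up. A row lasts 1/10 s, in which the tool goes at most 50 mm and 8.59 degrees, less where a joint would pass 70% of its speed; a pose out of reach is approached as far as the arm can. A call with a number of a shift or a turn outside -1 to 1 is refused whole. A call with a gripper value outside its range is refused whole. "jaw" is the opening, from -1 (shut) to 1 (fully open), so that 0 is half open, set as the call begins (left out, the last holds). The fingers move at their own pace and stop on an object; "force" is the grip in N (left out, the last holds). Time passes only in rows, so rows that do not move let the fingers close. It gives the time, the measured TCP pose, the force, the opening and the grip force at its end, in the units of the state.
- env.state(): the state, without advancing time (a new reading comes with each control period).
- env.camera(name): name is "side" or "top" or "wrist"; returns the picture (400x640x3 uint8, blue, green, red); there is no depth.
- env.camera_params(name): a dict with "intrinsics" (3x3 intrinsics, pixels), "camera_from_world" (4x4, takes a point from world to camera coordinates). Camera axes: x right, y down, z forward; pixel columns grow to the right and rows downward; lengths in m; the calibration is good to about 2 mm. A picture is of the moment at which its call begins: read the wrist's pose just before it. camera_params takes no time and is no camera call; for the wrist camera it gives the pose at the moment of the call.
- env.hand_in(): hands the job in; it is judged then, once.
The state is a dict: "t": time; "q": joint angles; "qd": joint speeds; "joint_torque": joint torques, N m; "position": TCP position; "tool_rot": TCP orientation; "ft_force": force on the tool from outside, world axes, zero at the start; "wrist_torque": the same for the moment, N m; "finger_gap": finger opening in m; "gripper_force": force on a finger pad.
Only numpy, scipy, OpenCV 4.12 (cv2) and the standard library are available. Lean on these libraries where they do the work, as an engineer would, in place of code of your own. Each camera call takes 0.05 s, during which the arm holds its last target. There are 200 camera calls.

## Working session

There is one attempt and no reset: what is moved stays moved. The work goes in short steps, Python scripts to look and compute and a tool call to move; the robot and the scene stay as the last step left them, time stands still between calls to the robot, and variables do not carry over. Pictures are saved under pics/ and viewed, at most 10 in all, crops included, and the job is handed in when it is done.

Besides the shell and the picture viewer there is one more tool, called as name([rows], argument=value, ...), one row to a line, values as JSON. servo_tool: Moves the arm, as the interface text tells. Its arguments: {"type":"object","properties":{"targets":{"type":"array","items":{"type":"array","items":{"type":"array","items":{"type":"number"}}}},"jaw":{"type":"number"},"force":{"type":"number"}},"required":["targets"]}

```bash
mkdir -p pics
python3 - <<'E'
from bench import env
import cv2,numpy as np
for n in("top","side"):
    cv2.imwrite(f"pics/{n}0.png",env.camera(n)); p=env.camera_params(n); print(n,np.round(p["intrinsics"],1).tolist(),np.round(p["camera_from_world"],3).tolist())
s=env.state();print({k:np.round(v,3).tolist() for k,v in s.items()})
E
```

```text
top [[370.1, 0.0, 314.1], [0.0, 370.1, 200.7], [0.0, 0.0, 1.0]] [[-0.018, -1.0, -0.014, -0.108], [-0.988, 0.02, -0.151, 0.565], [0.151, 0.011, -0.988, 1.386], [0.0, 0.0, 0.0, 1.0]]
side [[416.6, 0.0, 321.3], [0.0, 416.6, 201.1], [0.0, 0.0, 1.0]] [[0.91, -0.415, -0.013, -0.524], [-0.168, -0.339, -0.926, 0.131], [0.38, 0.844, -0.378, 1.364], [0.0, 0.0, 0.0, 1.0]]
{'t': 0.1, 'q': [59.274, 11.881, 88.397, -0.0, 79.843, -8.622], 'qd': [0.088, -0.107, -0.216, 0.006, -0.037, 0.01], 'joint_torque': [-0.001, -38.409, -29.255, -0.0, 0.005, 0.0], 'position': [0.216, 0.532, 0.23], 'tool_rot': [-179.88, -0.018, 157.895], 'ft_force': [-0.12, -0.024, 0.056], 'wrist_torque': [0.009, 0.001, -0.007], 'gripper_force': 0.0, 'finger_gap': 0.085}
```

View pics/top0.png

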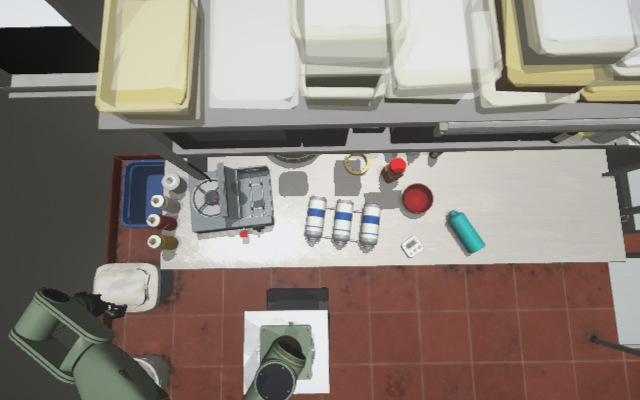

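View pics/side0.png

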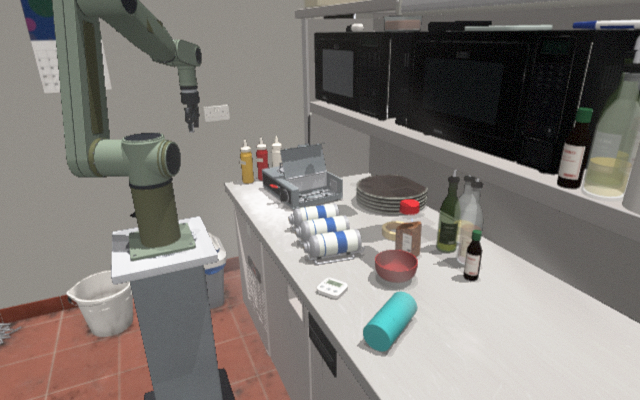

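The top view shows the stove at px (190–272, 165–232) with its cover open and the red lever tab near (244,234). The three cans are near (316,218), (343,221) and (370,225), necks pointing down the image. I'll enlarge that area.

Run:
```python
import cv2
a=cv2.imread("pics/top0.png")[150:250,185:385]
cv2.imwrite("pics/crop0.png",cv2.resize(a,None,fx=4,fy=4,interpolation=cv2.INTER_CUBIC))
```

```text
(no output)
```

View pics/crop0.png

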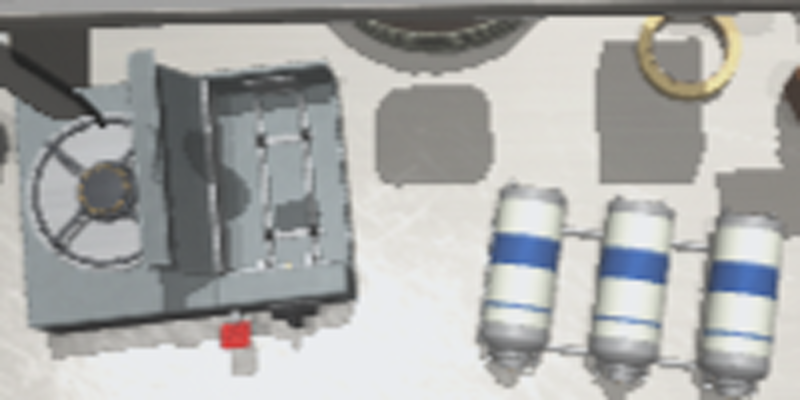

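The crop shows the can axes running from about (533,187) to (513,358), (642,200) to (625,370) and (752,215) to (735,383). The red tab centre is at (235,335), the bay rails at x≈265 and 312, and the cover's hinge line near x≈215–225.

```bash
cat > h.py <<'E'
from bench import env
import numpy as np,cv2
def ray(p,uv,z):
    T=p["camera_from_world"];R=T[:3,:3];c=-R.T@T[:3,3]
    d=R.T@np.linalg.inv(p["intrinsics"])@np.array([uv[0],uv[1],1.]);return c+d*(z-c[2])/d[2]
def proj(p,X):
    x=p["intrinsics"]@(p["camera_from_world"][:3,:3]@np.array(X)+p["camera_from_world"][:3,3]);return x[:2]/x[2]
def st():
    s=env.state();print({k:np.round(s[k],4).tolist() for k in("t","position","tool_rot","ft_force","finger_gap","gripper_force")})
E
python3 - <<'E'
from h import *
p=env.camera_params("top")
f=lambda u,v,z:np.round(ray(p,(185+u/4,150+v/4),z),3)
for a,b in(((533,187),(513,358)),((642,200),(625,370)),((752,215),(735,383))):
    A,B=f(*a,.044),f(*b,.044);print("can",A,B,(A+B)/2,np.degrees(np.arctan2(*(A-B)[[1,0]])),np.linalg.norm(A-B))
print("tab",f(235,335,.074))
for n,u,v,z in(("railFL",266,266,.03),("railFR",315,264,.03),("railBL",264,102,.03),("railBR",303,95,.03),("FL deck",35,327,.088),("FR",352,298,.05),("BR",335,65,.05),("hinge f",218,272,.09),("hinge b",208,80,.09)):print(n,f(u,v,z))
for n,u,v in(("must",160,241),("chil",158,221),("mayo",162,202)): print(n,ray(p,(u,v),.1))
E
```

```text
can [ 0.577 -0.135  0.044] [ 0.413 -0.113  0.044] [ 0.495 -0.124  0.044] -7.640406761026758 0.16546903033498442
can [ 0.563 -0.24   0.044] [ 0.4   -0.219  0.044] [ 0.4815 -0.2295  0.044 ] -7.341225811364165 0.16434719346554102
can [ 0.546 -0.345  0.044] [ 0.386 -0.322  0.044] [ 0.466  -0.3335  0.044 ] -8.180229882497509 0.1616446720433433
tab [0.438 0.145 0.074]
railFL [0.507 0.125 0.03 ]
railFR [0.508 0.077 0.03 ]
railBL [0.67  0.128 0.03 ]
railBR [0.676 0.09  0.03 ]
FL deck [0.448 0.328 0.088]
FR [0.473 0.039 0.05 ]
BR [0.701 0.055 0.05 ]
hinge f [0.496 0.159 0.09 ]
hinge b [0.679 0.17  0.09 ]
must [0.41584125 0.44720152 0.1       ]
chil [0.48950787 0.45794375 0.1       ]
mayo [0.56018938 0.44623854 0.1       ]
```

servo_tool([
  [[0.044, -0.1275, 0.0065, 0.008], [0.044, -0.1275, 0.0065, 0.008], [0.044, -0.1275, 0.0065, 0.008], [0.044, -0.1275, 0.0065, 0.008], [0.044, -0.1275, 0.0065, 0.008], [0.044, -0.1275, 0.0065, 0.008], [0.044, -0.1275, 0.0065, 0.008], [0.044, -0.1275, 0.0065, 0.008], [0.044, -0.1275, 0.0065, 0.008], [0.044, -0.1275, 0.0065, 0.008], [0.044, -0.1275, 0.0065, 0.008], [0.044, -0.1275, 0.0065, 0.008], [0.044, -0.1275, 0.0065, 0.008], [0.044, -0.1275, 0.0065, 0.008], [0.044, -0.1275, 0.0065, 0.008], [0.044, -0.1275, 0.0065, 0.008], [0.044, -0.1275, 0.0065, 0.008], [0.044, -0.1275, 0.0065, 0.008], [0.044, -0.1275, 0.0065, 0.008], [0.044, -0.1275, 0.0065, 0.008]],
], jaw=1, force=30)

```text
t: 2.1
position: [0.4803, -0.2338, 0.2697]
tool_rot: [180.0, -0.1, 172.3]
ft_force: [1.1, 0.2, 0.7]
finger_gap: 0.0852
gripper_force: 0.0
```

Run:
```python
from h import *
st();p=env.camera_params("wrist");cv2.imwrite("pics/w1.png",env.camera("wrist"))
np.savez("w1.npz",**p);st()
```

```text
{'t': 2.1, 'position': [0.4803, -0.2338, 0.2697], 'tool_rot': [179.9613, -0.0513, 172.2987], 'ft_force': [1.0518, 0.1778, 0.6871], 'finger_gap': 0.0852, 'gripper_force': 0.0}
{'t': 2.15, 'position': [0.4821, -0.2399, 0.2699], 'tool_rot': [-179.7017, 0.1276, 172.1101], 'ft_force': [3.2294, -3.8367, 0.8463], 'finger_gap': 0.0854, 'gripper_force': 0.0}
```

View pics/w1.png

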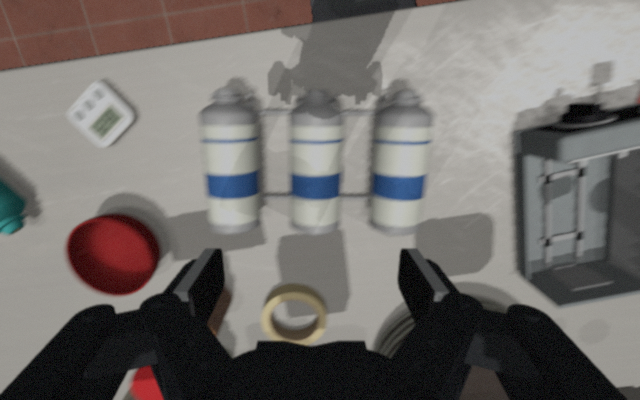

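The wrist view shows the middle can's axis from (316,100) to (315,231), the left one from (228,98) to (236,232) and the right one from (403,100) to (397,232). The bay is at the right edge.

Run:
```python
from h import *
p=dict(np.load("w1.npz"))
print(np.round(-p["camera_from_world"][:3,:3].T@p["camera_from_world"][:3,3],3))
for n,a,b in(("mid",(316,100),(315,231)),("left",(228,98),(236,232)),("right",(403,100),(397,232))):
    A,B=ray(p,a,.044),ray(p,b,.044);print(n,A.round(3),B.round(3),((A+B)/2).round(3),np.degrees(np.arctan2(*(B-A)[[1,0]])).round(1))
for n,u,v,z in (("wallOutF",516,130,.05),("railoutF",546,178,.03),("railoutB",545,255,.03),("railinF",581,172,.03),("railinB",581,250,.03)):print(n,ray(p,(u,v),z).round(3))
st()
```

```text
[ 0.406 -0.222  0.414]
mid [ 0.402 -0.215  0.044] [ 0.568 -0.238  0.044] [ 0.485 -0.226  0.044] -7.8
left [ 0.386 -0.317  0.044] [ 0.555 -0.343  0.044] [ 0.471 -0.33   0.044] -8.7
right [ 0.416 -0.113  0.044] [ 0.584 -0.128  0.044] [ 0.5   -0.121  0.044] -5.2
wallOutF [0.468 0.018 0.05 ]
railoutF [0.54  0.075 0.03 ]
railoutB [0.656 0.084 0.03 ]
railinF [0.538 0.12  0.03 ]
railinB [0.654 0.134 0.03 ]
{'t': 2.15, 'position': [0.4821, -0.2399, 0.2699], 'tool_rot': [-179.7017, 0.1276, 172.1101], 'ft_force': [3.2294, -3.8367, 0.8463], 'finger_gap': 0.0854, 'gripper_force': 0.0}
```

servo_tool([
  [[0.013, 0.013, -0.1, 0.002], [0, 0, -0.1, 0], [0, 0, -0.1, 0], [0, 0, -0.1, 0], [0, 0, -0.1, 0], [0, 0, -0.1, 0], [0, 0, -0.1, 0], [0, 0, -0.05, 0], [0, 0, -0.05, 0], [0, 0, 0, 0], [0, 0, 0, 0]],
])

```text
t: 3.25
position: [0.4844, -0.2284, 0.0304]
tool_rot: [-180.0, 0.0, 172.5]
ft_force: [-0.6, -0.4, -0.7]
finger_gap: 0.0856
gripper_force: 0.0
```

servo_tool([
  [[0, 0, 0, 0], [0, 0, 0, 0], [0, 0, 0, 0], [0, 0, 0, 0], [0, 0, 0, 0], [0, 0, 0, 0], [0, 0, 0, 0], [0, 0, 0, 0]],
], jaw=-1, force=30)

```text
t: 4.05
position: [0.4858, -0.226, 0.0321]
tool_rot: [179.8, 0.1, 172.4]
ft_force: [1.1, 8.9, 5.9]
finger_gap: 0.065
gripper_force: 31.8
```

servo_tool([
  [[0, 0.01, 0.05, 0], [0, 0, 0.07, 0], [0, 0, 0.05, 0], [0, 0, 0.03, 0], [0, 0, 0, 0], [0, 0, 0, 0], [0, 0, 0, 0], [0, 0, 0, 0], [0, 0, 0, 0], [0, 0, 0, 0]],
])

```text
t: 5.05
position: [0.484, -0.2252, 0.0898]
tool_rot: [180.0, -0.0, 172.5]
ft_force: [0.2, -0.5, -0.9]
finger_gap: 0.0643
gripper_force: 34.5
```

servo_tool([
  [[0, 0, 0, 0], [0, 0, -0.05, 0], [0, 0, -0.07, 0], [0, 0, -0.05, 0], [0, 0, -0.03, 0], [0, 0, 0, 0], [0, 0, 0, 0], [0, 0, 0, 0]],
])

```text
t: 5.85
position: [0.4846, -0.2253, 0.0313]
tool_rot: [180.0, 0.0, 172.5]
ft_force: [-1.7, 2.4, 5.5]
finger_gap: 0.0647
gripper_force: 35.5
```

servo_tool([
  [[0, 0, 0, 0], [0, 0, 0, 0], [0, 0, 0, 0], [0, 0, 0, 0], [0, 0, 0.03, 0], [0, 0, 0.1, 0], [0, 0, 0.12, 0], [0, 0, 0.12, 0], [0.013, 0.1, 0, 0], [0.016, 0.12, 0, 0], [0.016, 0.127, 0, 0], [0, 0, -0.05, 0], [0, 0, -0.1, 0], [0, 0, -0.1, 0], [0, 0, -0.07, 0], [0, 0, -0.05, 0], [0, 0, 0, 0], [0, 0, 0, 0]],
], jaw=1)

```text
t: 7.65
position: [0.4981, -0.1214, 0.0308]
tool_rot: [-180.0, 0.0, 172.5]
ft_force: [1.0, 0.0, 0.5]
finger_gap: 0.0857
gripper_force: 0.0
```

servo_tool([
  [[0, 0, 0, 0], [0, 0, 0, 0], [0, 0, 0, 0], [0, 0, 0, 0], [0, 0, 0, 0], [0, 0, 0, 0], [0, 0, 0, 0], [0, 0, 0, 0]],
], jaw=-1)

```text
t: 8.45
position: [0.4993, -0.1214, 0.032]
tool_rot: [-180.0, 0.2, 172.5]
ft_force: [-0.2, 2.1, 6.7]
finger_gap: 0.0651
gripper_force: 32.5
```

servo_tool([
  [[0, 0, 0.05, 0], [0, 0, 0.07, 0], [0, 0, 0.05, 0], [0, 0, 0.03, 0], [0, 0, 0, 0], [0, 0, 0, 0], [0, 0, 0, 0], [0, 0, 0, 0], [0, 0, 0, 0], [0, 0, 0, 0]],
])

```text
t: 9.45
position: [0.4975, -0.1211, 0.0898]
tool_rot: [180.0, -0.0, 172.5]
ft_force: [0.7, 0.1, -1.7]
finger_gap: 0.0646
gripper_force: 34.2
```

servo_tool([
  [[0, 0, 0, 0], [0, 0, 0, 0], [0, 0, 0, 0]],
])

```text
t: 9.75
position: [0.4978, -0.1213, 0.0903]
tool_rot: [-180.0, 0.0, 172.5]
ft_force: [0.2, 0.2, -1.1]
finger_gap: 0.0651
gripper_force: 34.2
```

servo_tool([
  [[0, 0, 0, 0], [0, 0, 0, 0]],
])

```text
t: 9.95
position: [0.4978, -0.1213, 0.0903]
tool_rot: [180.0, 0.0, 172.5]
ft_force: [-0.3, -0.2, -1.1]
finger_gap: 0.0648
gripper_force: 34.2
```

This can is empty too, so the third should be the full one.

servo_tool([
  [[0, 0, -0.05, 0], [0, 0, -0.07, 0], [0, 0, -0.05, 0], [0, 0, -0.03, 0], [0, 0, 0, 0], [0, 0, 0, 0], [0, 0, 0, 0]],
])

```text
t: 10.65
position: [0.4983, -0.1212, 0.031]
tool_rot: [180.0, 0.1, 172.5]
ft_force: [-1.7, 1.4, 4.7]
finger_gap: 0.0649
gripper_force: 35.5
```

servo_tool([
  [[0, 0, 0, 0], [0, 0, 0, 0], [0, 0, 0, 0], [0, 0, 0, 0], [0, 0, 0.03, 0], [0, 0, 0.1, 0], [0, 0, 0.12, 0], [0, 0, 0.12, 0], [-0.013, -0.1, 0, 0], [-0.018, -0.14, 0, 0], [-0.02, -0.15, 0, 0], [-0.02, -0.15, 0, 0], [-0.02, -0.154, 0, 0], [0, 0, -0.05, 0], [0, 0, -0.1, 0], [0, 0, -0.1, 0], [0, 0, -0.07, 0], [0, 0, -0.05, 0], [0, 0, 0, 0], [0, 0, 0, 0]],
], jaw=1)

```text
t: 12.65
position: [0.4709, -0.3295, 0.0308]
tool_rot: [-180.0, 0.0, 172.5]
ft_force: [0.2, -0.3, 0.6]
finger_gap: 0.0855
gripper_force: 0.0
```

servo_tool([
  [[0, 0, 0, 0], [0, 0, 0, 0], [0, 0, 0, 0], [0, 0, 0, 0], [0, 0, 0, 0], [0, 0, 0, 0], [0, 0, 0, 0], [0, 0, 0, 0]],
], jaw=-1, force=45)

```text
t: 13.45
position: [0.4721, -0.3298, 0.0324]
tool_rot: [-180.0, 0.2, 172.5]
ft_force: [1.6, 3.7, 6.4]
finger_gap: 0.0644
gripper_force: 49.4
```

servo_tool([
  [[0, 0, 0.05, 0], [0, 0, 0.07, 0], [0, 0, 0.05, 0], [0, 0, 0.03, 0], [0, 0, 0, 0], [0, 0, 0, 0], [0, 0, 0, 0], [0, 0, 0, 0], [0, 0, 0, 0], [0, 0, 0, 0], [0, 0, 0, 0]],
])

```text
t: 14.55
position: [0.4704, -0.3294, 0.0901]
tool_rot: [180.0, -0.0, 172.5]
ft_force: [-0.3, -0.1, -4.4]
finger_gap: 0.064
gripper_force: 52.2
```

Force −4.4 N: this is the full can. I'll carry it near the stove and look at the bay.

servo_tool([
  [[0, 0, 0.1, 0], [0, 0, 0.14, 0], [0.02, 0.1, 0.045, 0.0167], [0.02, 0.1, 0.045, 0.0167], [0.02, 0.1, 0.045, 0.0167], [0.02, 0.1, 0.045, 0.0167], [0.02, 0.1, 0.045, 0.0167], [0.02, 0.1, 0.045, 0.0167], [0.02, 0.1, 0.045, 0.0167], [0.02, 0.1, 0.045, 0.0167], [0, 0, 0, 0], [0, 0, 0, 0], [0, 0, 0, 0], [0, 0, 0, 0]],
])

```text
t: 15.95
position: [0.5178, -0.0903, 0.2693]
tool_rot: [180.0, -0.1, -175.6]
ft_force: [-0.0, 0.3, -3.5]
finger_gap: 0.0643
gripper_force: 52.2
```

Run:
```python
from h import *
st();p=env.camera_params("wrist");im=env.camera("wrist");cv2.imwrite("pics/w2.png",im)
np.savez("w2.npz",**p)
cv2.imwrite("pics/w2c.png",cv2.resize(im[:,150:630],(800,667),interpolation=cv2.INTER_CUBIC)[:600])
```

```text
{'t': 15.95, 'position': [0.5178, -0.0903, 0.2693], 'tool_rot': [179.9769, -0.0974, -175.591], 'ft_force': [-0.0223, 0.2709, -3.5459], 'finger_gap': 0.0643, 'gripper_force': 52.2011}
```

View pics/w2c.png

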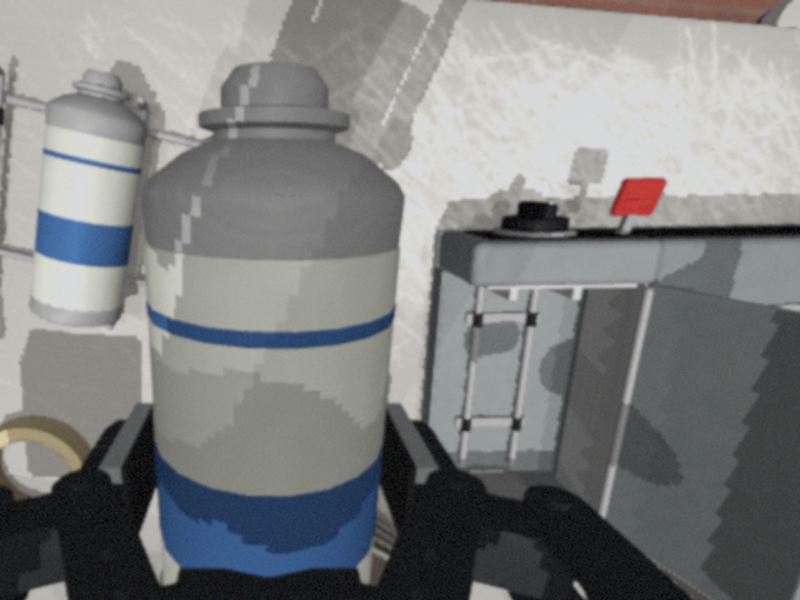

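The crop shows the held can with its neck front at (275,63) and its axis near u≈273. The bay's outer rail runs from (478,290) to (463,460) and the inner one from (531,290) to (513,460). The yoke plates are at (513,293) and (577,293), the hinge line runs from (650,288) to (603,515), and the tab is at (638,197).

Run:
```python
from h import *
p=dict(np.load("w2.npz"))
T=p["camera_from_world"];print(p["intrinsics"].round(1).tolist(),(-T[:3,:3].T@T[:3,3]).round(3),T[:3,:3].round(3).tolist())
f=lambda u,v,z:ray(p,(150+u*.6,v*.6),z).round(4)
for n,a in dict(neck=(275,63,.294),neckflangeL=(200,120,.281),flR=(348,120,.281),bodyL=(146,255,.281),bodyR=(398,255,.281),botL=(160,540,.281),botR=(378,540,.281),roF=(478,290,.026),roB=(463,460,.026),riF=(531,290,.026),riB=(513,460,.026),yL=(513,293,.08),yR=(577,293,.08),yL6=(513,293,.065),yR6=(577,293,.065),hF=(650,288,.09),hB=(603,515,.09),tab=(638,197,.074),frontR=(445,232,.09),frontwalltopin=(560,287,.09),frontOut=(560,232,.09)).items():print(n,f(*a))
```

```text
[[298.7, 0.0, 310.7], [0.0, 298.7, 195.7], [0.0, 0.0, 1.0]] [ 0.443 -0.095  0.414] [[-0.077, 0.997, 0.002], [0.954, 0.073, 0.291], [0.29, 0.024, -0.957]]
neck [ 0.4199 -0.0946  0.294 ]
neckflangeL [ 0.4316 -0.1122  0.281 ]
flR [ 0.4287 -0.0755  0.281 ]
bodyL [ 0.4662 -0.1253  0.281 ]
bodyR [ 0.461 -0.058  0.281]
botL [ 0.5579 -0.1202  0.281 ]
botR [ 0.5526 -0.0503  0.281 ]
roF [0.5181 0.0801 0.026 ]
roB [0.6717 0.0977 0.026 ]
riF [0.5148 0.1223 0.026 ]
riB [0.6683 0.1421 0.026 ]
yL [0.5079 0.0803 0.08  ]
yR [0.5045 0.1242 0.08  ]
yL6 [0.5108 0.0881 0.065 ]
yR6 [0.5072 0.1341 0.065 ]
hF [0.4956 0.1653 0.09  ]
hB [0.6735 0.1829 0.09  ]
tab [0.4384 0.1517 0.074 ]
frontR [0.4696 0.0224 0.09  ]
frontwalltopin [0.4995 0.1053 0.09  ]
frontOut [0.4639 0.0964 0.09  ]
```

servo_tool([
  [[0.02, 0.05, 0, 0.002], [0.045, 0.1, 0, 0.002], [0.045, 0.102, 0, 0.002], [0.045, 0.105, 0, 0.002], [0.045, 0.105, 0, 0], [0.045, 0.1, 0, 0], [0.04, 0.1, 0, 0], [0, 0, 0, 0], [0, 0, -0.05, 0], [0, 0, -0.1, 0], [0, 0, -0.1, 0], [0, 0, -0.1, 0], [0, 0, -0.1, 0], [0, 0, -0.05, 0], [0, 0, 0, 0], [0, 0, 0, 0]],
])

```text
t: 17.6
position: [0.6044, 0.1084, 0.1207]
tool_rot: [-180.0, 0.0, -174.8]
ft_force: [-0.3, 0.6, -2.8]
finger_gap: 0.0641
gripper_force: 52.1
```

Run:
```python
from h import *
st();p=env.camera_params("wrist");im=env.camera("wrist")
np.savez("w3.npz",**p)
cv2.imwrite("pics/w3c.png",cv2.resize(im[0:300,130:530],(800,600),interpolation=cv2.INTER_CUBIC))
```

```text
{'t': 17.6, 'position': [0.6044, 0.1084, 0.1207], 'tool_rot': [-179.9901, 0.0344, -174.8399], 'ft_force': [-0.2712, 0.5662, -2.808], 'finger_gap': 0.0641, 'gripper_force': 52.1183}
```

View pics/w3c.png

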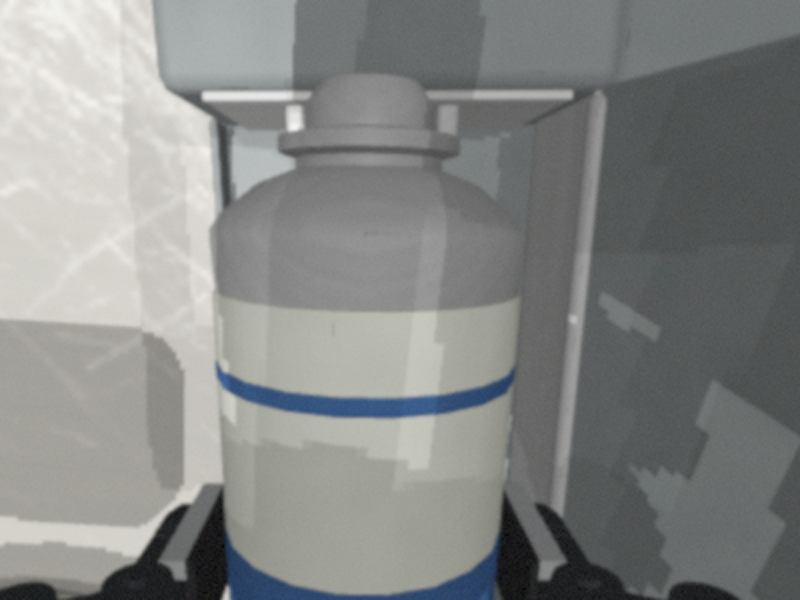

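The view shows the neck between the yoke plates (u≈294 and 447), its end at (370,74), and the valve wall's top edge at v≈95. The inner hinge edge starts at (600,95).

Run:
```python
from h import *
p=dict(np.load("w3.npz"))
f=lambda u,v,z:ray(p,(130+u/2,v/2),z).round(4)
for n,a in dict(neckend=(370,74,.146),fl=(282,143,.133),fr=(458,143,.133),bl=(216,300,.133),br=(520,300,.133),yL80=(294,118,.075),yR80=(447,118,.075),yL70=(294,118,.065),yR70=(447,118,.065),wall86=(370,95,.088),wallL=(205,95,.088),wallR=(572,95,.088),hF=(602,92,.09),hB=(560,500,.09)).items():print(n,f(*a))
```

```text
neckend [0.5065 0.1028 0.146 ]
fl [0.5183 0.0859 0.133 ]
fr [0.515  0.1219 0.133 ]
bl [0.5518 0.0731 0.133 ]
br [0.5457 0.1401 0.133 ]
yL80 [0.5063 0.0815 0.075 ]
yR80 [0.5022 0.126  0.075 ]
yL70 [0.505  0.0804 0.065 ]
yR70 [0.5008 0.1272 0.065 ]
wall86 [0.5003 0.1031 0.088 ]
wallL [0.5043 0.0588 0.088 ]
wallR [0.4954 0.1573 0.088 ]
hF [0.4943 0.1645 0.09  ]
hB [0.6141 0.1759 0.09  ]
```

Aligned: 6 mm to the valve, centred within 1 mm. I'll lower it.

servo_tool([
  [[0, 0.003, -0.05, 0], [0, 0, -0.07, 0], [0, 0, -0.07, 0], [0, 0, -0.05, 0], [0, 0, -0.02, 0], [0, 0, -0.01, 0], [0, 0, 0, 0], [0, 0, 0, 0]],
])

```text
t: 18.45
position: [0.6053, 0.1102, 0.0403]
tool_rot: [180.0, 0.2, -174.8]
ft_force: [-0.1, -0.3, -3.3]
finger_gap: 0.0645
gripper_force: 52.4
```

servo_tool([
  [[0, 0, -0.005, 0], [0, 0, -0.002, 0], [0, 0, 0, 0], [0, 0, 0, 0]],
])

```text
t: 18.85
position: [0.6055, 0.1101, 0.0392]
tool_rot: [-180.0, 0.2, -174.8]
ft_force: [-2.4, -0.9, 6.1]
finger_gap: 0.0643
gripper_force: 53.2
```

servo_tool([
  [[0, 0, 0, 0], [0, 0, 0, 0], [0, 0, 0, 0], [0, 0, 0, 0], [0, 0, 0, 0]],
], jaw=0.8)

```text
t: 19.35
position: [0.6063, 0.106, 0.0395]
tool_rot: [-179.7, 0.2, -174.8]
ft_force: [-1.4, -13.4, 6.9]
finger_gap: 0.0765
gripper_force: 1.9
```

servo_tool([
  [[0, 0, 0.03, 0], [0, 0, 0.08, 0], [0, 0, 0.1, 0], [0, 0, 0.1, 0], [0, 0, 0.1, 0], [0, 0, 0.1, 0], [0, 0, 0.1, 0], [0, 0, 0.08, 0], [0, 0, 0, 0], [0, 0, 0, 0], [0, 0, 0, 0]],
])

```text
t: 20.45
position: [0.6031, 0.1102, 0.2425]
tool_rot: [180.0, -0.1, -174.8]
ft_force: [-0.2, 0.4, 0.0]
finger_gap: 0.077
gripper_force: 0.0
```

Run:
```python
from h import *
st();p=env.camera_params("wrist");im=env.camera("wrist")
np.savez("w4.npz",**p)
cv2.imwrite("pics/w4c.png",cv2.resize(im[0:300,160:560],(800,600),interpolation=cv2.INTER_CUBIC))
```

```text
{'t': 20.45, 'position': [0.6031, 0.1102, 0.2425], 'tool_rot': [179.9804, -0.1479, -174.7746], 'ft_force': [-0.1814, 0.3989, 0.037], 'finger_gap': 0.077, 'gripper_force': 0.0}
```

View pics/w4c.png

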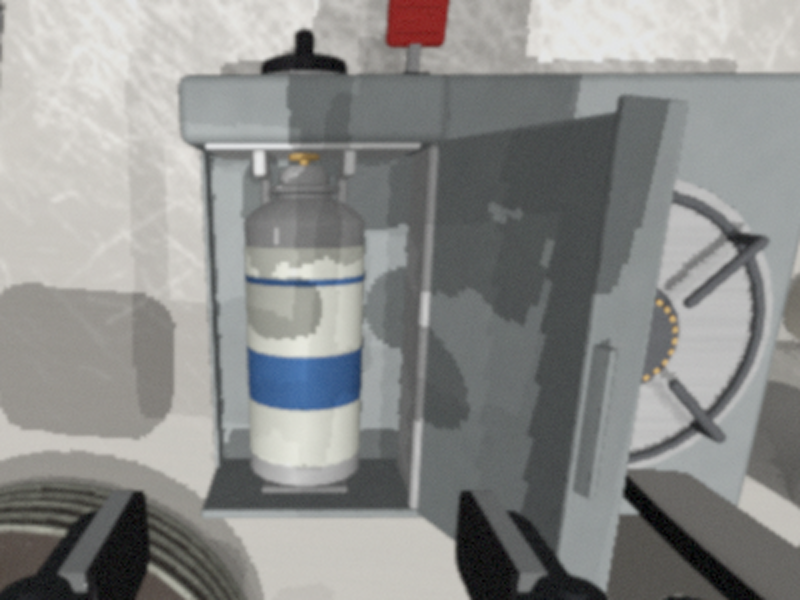

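The can lies straight in the bay, with its neck at (304,165) centred between the yokes (259 and 349) just short of the brass valve. The open cover runs from its hinge (430,150)–(415,505) up to its free edge at about u 620–680. The tab is at (418,20). Next I'll close the cover from behind.

servo_tool([
  [[-0.02, 0.07, 0.02, 0], [-0.02, 0.13, 0, 0], [0, 0.15, 0, 0], [0, 0.15, 0, 0], [0, 0, 0, 0], [0, 0, -0.06, 0], [0, 0, -0.1, 0], [0, 0, -0.09, 0], [0, 0, -0.03, 0], [0, 0, 0, 0], [0, 0, 0, 0]],
], jaw=-1)

```text
t: 21.6
position: [0.5926, 0.2598, 0.1668]
tool_rot: [180.0, 0.1, -174.8]
ft_force: [-0.1, -0.1, -0.2]
finger_gap: 0.0002
gripper_force: 0.0
```

Run:
```python
from h import *
p=dict(np.load("w4.npz"))
f=lambda u,v,z:ray(p,(160+u/2,v/2),z).round(4)
for n,a in dict(tabNear=(416,44,.074),tabTop=(418,2,.074),tabL=(388,30,.074),tabR=(446,30,.074),knob=(304,50,.06)).items():print(n,f(*a))
st()
```

```text
tabNear [0.45   0.1518 0.074 ]
tabTop [0.433  0.1502 0.074 ]
tabL [0.4455 0.138  0.074 ]
tabR [0.443  0.1648 0.074 ]
knob [0.4541 0.0998 0.06  ]
{'t': 21.6, 'position': [0.5926, 0.2598, 0.1668], 'tool_rot': [179.9949, 0.0516, -174.8061], 'ft_force': [-0.149, -0.0501, -0.2013], 'finger_gap': 0.0002, 'gripper_force': 0.0}
```

servo_tool([
  [[0, -0.03, 0, 0], [0, -0.04, 0, 0], [0, -0.04, 0, 0], [0, -0.04, 0, 0], [0, -0.04, 0, 0], [0, -0.04, 0, 0], [0, -0.04, 0, 0], [0, -0.04, 0, 0], [0, -0.04, 0, 0], [0, -0.03, 0, 0], [0, 0, 0, 0], [0, 0, 0, 0]],
])

```text
t: 22.8
position: [0.5917, 0.1457, 0.1658]
tool_rot: [180.0, -0.1, -174.8]
ft_force: [0.6, 0.7, 0.6]
finger_gap: 0.0
gripper_force: 0.0
```

servo_tool([
  [[0, 0.02, 0.08, 0], [0, 0, 0.1, 0], [0, 0, 0.1, 0], [-0.1, 0, 0, 0], [-0.12, 0, 0, 0], [-0.12, 0, 0, 0], [-0.12, 0, 0, 0], [-0.06, 0, 0, 0], [0, 0, 0, 0], [0, 0, 0, 0], [0, 0, 0, 0], [0, 0, 0, 0], [0, 0, 0, 0], [0, 0, 0, 0], [0, 0, 0, 0], [0, 0, 0, 0]],
])

```text
t: 24.4
position: [0.4361, 0.152, 0.2501]
tool_rot: [-180.0, -0.0, -174.8]
ft_force: [0.3, 1.1, 0.5]
finger_gap: -0.0001
gripper_force: 0.0
```

Run:
```python
from h import *
st();p=env.camera_params("wrist");im=env.camera("wrist")
np.savez("w5.npz",**p)
s=env.camera("side");t=env.camera("top")
A=cv2.resize(im,(480,300));B=cv2.resize(s[120:220,230:360],(390,300));C=cv2.resize(t[155:255,180:390],(630,300),interpolation=cv2.INTER_CUBIC)
o=np.zeros((600,800,3),np.uint8);o[:300,:480]=A;o[:300,480:800]=B[:,:320];o[300:,:630]=C
cv2.imwrite("pics/w5c.png",o)
```

```text
{'t': 24.4, 'position': [0.4361, 0.152, 0.2501], 'tool_rot': [-179.9996, -0.0114, -174.7864], 'ft_force': [0.3458, 1.1098, 0.5052], 'finger_gap': -0.0001, 'gripper_force': 0.0}
```

View pics/w5c.png

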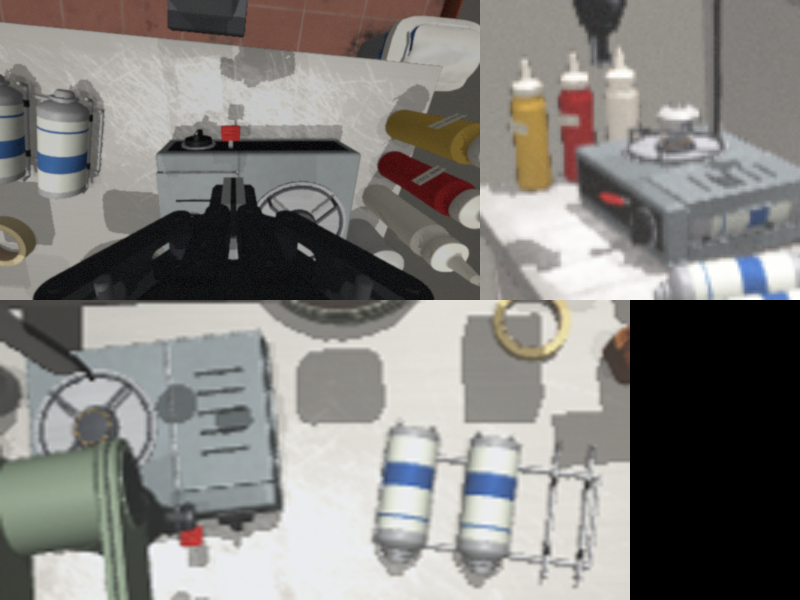

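The cover is shut, both empties lie in the rack, and the tab sits at (230,132) in the wrist view, right under the fingers. I'll press the lever.

servo_tool([
  [[0, 0, -0.08, 0], [0, 0, -0.15, 0], [0, 0, -0.15, 0], [0, 0, -0.12, 0], [0, 0, -0.06, 0], [0, 0, -0.02, 0], [0, 0, -0.02, 0], [0, 0, -0.02, 0], [0, 0, -0.02, 0], [0, 0, -0.02, 0], [0, 0, 0, 0], [0, 0, 0, 0]],
])

```text
t: 25.75
position: [0.4374, 0.1523, 0.0532]
tool_rot: [180.0, 0.2, -174.8]
ft_force: [-0.3, -0.8, 1.4]
finger_gap: 0.0003
gripper_force: 0.6
```

servo_tool([
  [[0, 0, -0.012, 0], [0, 0, -0.012, 0], [0, 0, -0.012, 0], [0, 0, -0.008, 0], [0, 0, 0, 0], [0, 0, 0, 0]],
])

```text
t: 26.35
position: [0.4391, 0.1525, 0.0438]
tool_rot: [-180.0, 0.3, -174.8]
ft_force: [-10.4, -2.0, 31.6]
finger_gap: 0.0003
gripper_force: 16.5
```

servo_tool([
  [[0, 0, 0, 0], [0, 0, 0, 0], [0, 0, 0.03, 0], [-0.03, 0, 0.1, 0], [-0.05, 0, 0.14, 0], [0, 0, 0.14, 0], [0, 0, 0.14, 0], [0, 0, 0.1, 0], [0, 0, 0, 0], [0, 0, 0, 0], [0, 0, 0, 0]],
])

```text
t: 27.45
position: [0.4111, 0.1519, 0.2326]
tool_rot: [-180.0, -0.1, -174.8]
ft_force: [0.4, 0.5, -1.1]
finger_gap: 0.0004
gripper_force: 0.0
```

Run:
```python
from h import *
st();p=env.camera_params("wrist");im=env.camera("wrist")
np.savez("w6.npz",**p)
s=env.camera("side")
A=cv2.resize(im[100:300,180:420],(480,400),interpolation=cv2.INTER_CUBIC);B=cv2.resize(s[150:210,260:345],(680,480),interpolation=cv2.INTER_CUBIC)[:,:320]
B=cv2.resize(s[160:210,260:340],(320,200),interpolation=cv2.INTER_CUBIC)
o=np.zeros((400,800,3),np.uint8);o[:,:480]=A;o[:200,480:]=B
cv2.imwrite("pics/w6c.png",o)
```

```text
{'t': 27.45, 'position': [0.4111, 0.1519, 0.2326], 'tool_rot': [-179.9901, -0.1269, -174.782], 'ft_force': [0.3579, 0.546, -1.0812], 'finger_gap': 0.0004, 'gripper_force': 0.0}
```

View pics/w6c.png

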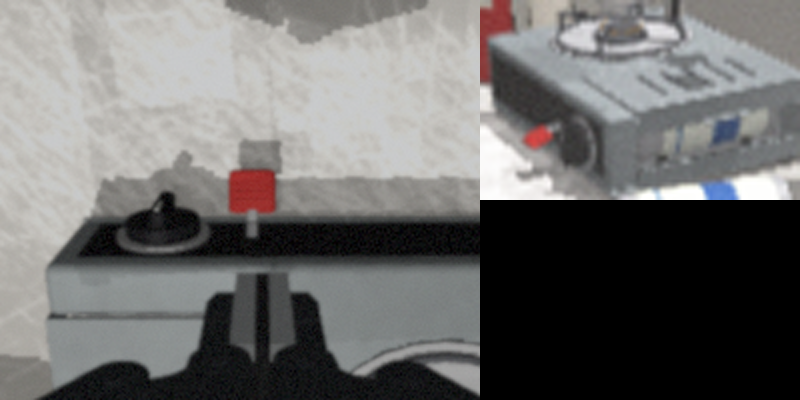

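The lever is down, with the red tab at (252,191) in the wrist crop and (540,137) in the side crop. The cover is flush. I'll triangulate the tab height as a check.

Run:
```python
from h import *
P=[]
for p in(dict(np.load("w6.npz")),env.camera_params("side")):P.append(p["intrinsics"]@p["camera_from_world"][:3])
X=cv2.triangulatePoints(P[0],P[1],np.array([[306.],[195.5]]),np.array([[275.],[194.2]]));print((X[:3]/X[3]).ravel())
for z in(.042,.048,.06):print(z,proj(env.camera_params("side"),ray(dict(np.load("w6.npz")),(306,195.5),z)))
```

```text
[0.442614   0.15047931 0.03577654]
0.042 [273.61832064 192.97536544]
0.048 [273.0975773  191.63232208]
0.06 [272.05030737 188.93131984]
```

```bash
python3 -c "
from bench import env
print(env.hand_in())"
```

```text
the job is handed in; nothing more can be done
None
```

I laid the full cartridge (third in the rack) in the stove's bay, neck to the valve, shut the cover and pressed the lever to its stop; both empties are back in the rack, and I handed the job in at about 27.6 s (no verdict shown).

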